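# Pack the queue tokens down their tube

## Robot

A 6-joint arm with a two-finger parallel gripper is mounted at the origin on the work surface. World frame = base frame: x ahead of the robot, y to its left, z up, the work surface at z = 0. Lengths are in m, angles in rad, forces in N, time in s.
With the tool pointing down it reaches from about 0.375 to 0.9 m from the base axis. Payload 3.1 kg.
Tool frame: the origin (TCP) lies between the finger pads; the fingertips stand robot.tip_extent ahead of it and the grasp point (between the pads) lies 3 mm ahead of it (robot.tip_extent is the distance from the TCP to the fingertips, in m); z points along the fingers, x is the direction in which the jaws open and shut, and the axes are right-handed (so a half turn about z gives the same grasp; the last joint's range is limited). The gripper opens to 87 mm and grips with 3 to 60 N. Pads are 19 mm wide; open, the fingers measure 117 mm over their backs; the gripper's body (75 mm by 190 mm) begins 51 mm behind the grasp point.
Start: joints at [0.975, 0.527, 1.433, -0, 1.181, -0.178], TCP at [0.254, 0.571, 0.245] pointing down, gripper open.
Joint ranges: [-3.08, 3.08], [-0.75, 2.2], [0.22, 2.44], [-1.43, 4.57], [0, 2.65], [-2.85, 2.85]. Speed limits (rad/s): [2.79, 2.79, 3.14, 3.14, 3.14, 3.14].

## Interface

Orientations are given as a unit quaternion [x, y, z, w].
In Python, from rig import robot, cams gives the robot as it stands.
- The arm moves only by the tool carry_out, never from a script. Its argument "steps" is a list of rows, each a list of 3 entries, a list of its own where there are three numbers: the shift along the world's x, y, z in cm, then the turn about the world's z in degrees, then the closure, from 0 (fully open) to 1 (shut). In form: [[[dx, dy, dz], spin, fingers], ...]. A call has 1 to 10 rows; each row shifts and turns the pose as measured when the row begins; what a row does not reach is not made up. A row lasts 1/10 s, in which the tool goes at most 50 mm and 8.59 degrees, less where a joint would pass 70% of its speed; a pose out of reach is approached as far as the arm can. A call with a gripper value outside its range is refused whole. The fingers move at their own pace and stop on an object; "squeeze" is the grip in N (left out, the last holds). Time passes only in rows, so rows that do not move let the fingers close. It gives the time, the measured TCP pose, the force and the opening at its end, in the units of the state.
- robot.get_obs(): the state, without advancing time (a new reading comes with each control period).
- cams.camera(name): name is "side" or "top" or "wrist"; returns a dict with "pixels" (400x640x3 uint8, red, green, blue), "fx", "fy", "cx", "cy" (pixels), "eye" and "rotation" of the camera in the world. Camera axes: x right, y up, looking along -z (the intrinsics and any distortion apply to the point x, -y, -z); pixel columns grow to the right and rows downward; lengths in m; the calibration is good to about 2 mm. The wrist camera is an equidistant fisheye: a pixel r from the principal point sees the ray r / f radians off the axis. A picture is of the moment at which its call begins. There is no depth.
- robot.hand_in(): hands the job in, once; it reports no verdict.
The state is a dict: "time": time; "q": joint angles; "joint_velocities": joint speeds; "joint_torque": joint torques, N m; "position": TCP position; "tool_rot": TCP orientation; "ft_force": force on the tool from outside, world axes, zero at the start; "moment": the same for the moment, N m; "grip_width": finger opening in m.
Only numpy, scipy, OpenCV 4.12 (cv2) and the standard library are available. Lean on these libraries where they do the work, as an engineer would, in place of code of your own. Each camera call takes 0.05 s, during which the arm holds its last target. There are 200 camera calls.

## Task

At the registration desk the yellow queue tokens are stuck high in their clear tube with the yellow collar. Take the orange-handled pusher rod out of its stand, push the tokens with it right down to the bottom of the tube and press them home firmly (about 12 N), then let go and leave the rod standing in that tube on the tokens.

Things in the scene. Friction and masses are not known exactly. Their poses are not given: they have to be found in the camera images.
- rod_grip (a point): Centre of the orange handle (24 mm diameter, 50 mm tall) of the loose pusher rod, 120 g, 175 mm tall, upright in a grey stand (55 mm tall); z up along the rod. A 44 mm flange, 5 mm thick, lies right under the handle, its top 25 mm below this point; then a 16 mm shaft. The foot's underside is 150 mm below this point. An identical stand holds a black stylus (not needed).
- rod_foot (a point): Centre of the underside of the pusher rod's black rubber foot (24 mm diameter, 8 mm tall); z points up along the rod. At the start it stands on the floor of the stand's 30 mm bore, 8 mm above the desk.
- tokens_top (a point): Centre of the top of the stack of yellow and white tokens (42 mm diameter, 24 mm high), on the axis of the clear upright tube with yellow collar and base, fixed to the desk: bore 44 mm, outside 54 mm, base 70 mm, mouth 110 mm above the desk. Fully down, this point is 34 mm above the desk. Alike tubes, green (already packed) and red (empty), are not needed.
- tokens (a joint): How far the tokens have been pushed down the tube, m: 0 is highest (upper face 94 mm above the desk), 0.06 is hard on the bottom. They start between 0 and 0.02, slide stiffly (about 5 N) and stay where they are left.
Mind the look-alikes: they are no part of the job. What is meant by the part that bears rod_grip is not brown, and is the larger of those in its own colour.

How it is judged:
By the outcome, as a careful person would: the job done as asked, in the order asked, and still so for the second after the job is handed in, with the robot touching nothing.
It also fails if it takes over 45 s, if anything falls off the work surface, if the arm or the gripper's body presses on something with over 40 N, if the wrist force passes 120 N, or if a joint passes its speed limit or range.

## Working session

There is one attempt and no reset: what is moved stays moved. The work goes in short steps, Python scripts to look and compute and a tool call to move; the robot and the scene stay as the last step left them, time stands still between calls to the robot, and variables do not carry over. Pictures are saved under pics/ and viewed, about 8 in all and at most 12, crops included, and the job is handed in when it is done.

Besides the shell and the picture viewer there is one more tool, called after "Emit:" by a JSON object that holds its "api" and its "payload", one argument or row to a line. carry_out: Moves the arm, as the interface text tells. Its arguments: {"type":"object","properties":{"steps":{"type":"array"},"squeeze":{"type":"number"}},"required":["steps"]}

```bash
mkdir -p pics; ls; python3 - <<'E'
from rig import robot,cams
import cv2,pickle,numpy as np
D={}
for n in("side","top"):
    d=cams.camera(n);D[n]=d
    cv2.imwrite(f"pics/{n}0.png",d["pixels"][...,::-1]);print(n,d["fx"],d["fy"],d["cx"],d["cy"],d["eye"],d["rotation"],[k for k in d])
pickle.dump(D,open("d0.pkl","wb"))
o=robot.get_obs();print(robot.tip_extent,o)
E
```

```text
pics
side 387.72907186243594 387.72907186243594 314.2090976469974 197.41069184004033 [-0.0016413  -0.60513764  0.6293157 ] [ 0.43882033 -0.15989063 -0.317558    0.82524458] ['pixels', 'fx', 'fy', 'cx', 'cy', 'eye', 'rotation']
top 433.81906466508076 433.81906466508076 322.07560469780304 200.68857460021962 [ 0.31574474 -0.02495701  1.00816144] [ 0.05411493 -0.05402233 -0.69816552  0.71184133] ['pixels', 'fx', 'fy', 'cx', 'cy', 'eye', 'rotation']
0.022 {'time': 0.1, 'q': array([ 9.74496936e-01,  5.28375219e-01,  1.43376508e+00, -1.33822163e-05,
        1.18139719e+00, -1.78513219e-01]), 'joint_velocities': array([ 0.00029675, -0.00132227, -0.0031706 ,  0.00093524, -0.00139337,
       -0.00048179]), 'joint_torque': array([ 9.34069112e-05, -4.40982842e+01, -1.77150321e+01,  6.35104277e-02,
        5.33451838e-02, -3.18993114e-05]), 'position': array([0.25322078, 0.57073579, 0.2436711 ]), 'tool_rot': array([ 8.38371054e-01,  5.45099101e-01, -8.94015185e-04,  3.82581473e-04]), 'ft_force': array([-0.20453045, -0.02064707, -1.27155463]), 'moment': array([ 0.03730945, -0.01282257,  0.00607317]), 'grip_width': 0.08748014094592393}
```

View pics/side0.png

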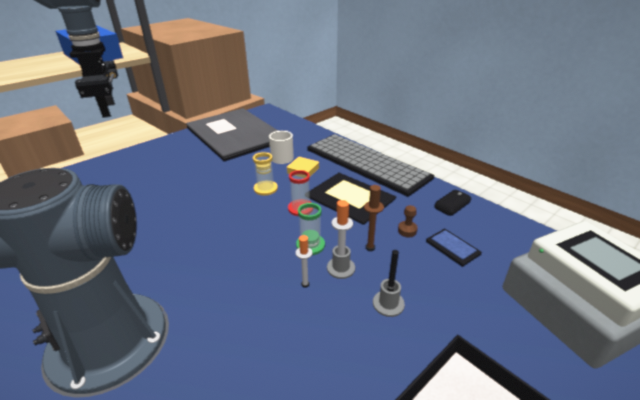

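View pics/top0.png

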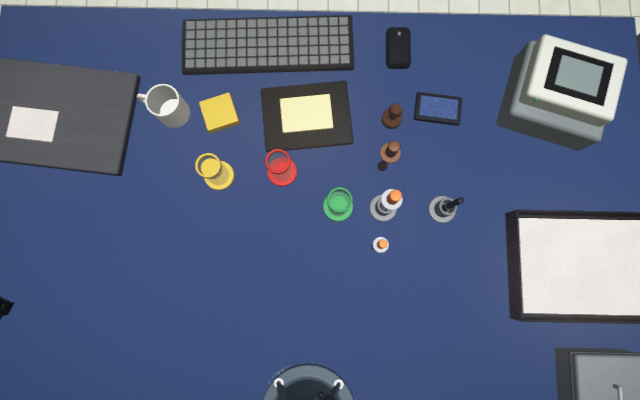

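Side view: yellow tube (264,172), red (300,192), green (310,228). Orange candidates: the large one in its stand at side (343,212) / top (395,197), and a small one at side (304,245) / top (382,244). There is also a brown one at side (375,197). The large orange one fits, being not brown and the larger of its colour. I'll confirm it in a crop and measure.

```bash
cat > h.py <<'E'
import numpy as np,cv2
from scipy.spatial.transform import Rotation as R
def ray(d,u,v):
    c=np.array([(u-d["cx"])/d["fx"],-(v-d["cy"])/d["fy"],-1]);c=R.from_quat(d["rotation"]).apply(c);return d["eye"],c/np.linalg.norm(c)
def onz(d,u,v,z):
    e,r=ray(d,u,v);return e+r*(z-e[2])/r[2]
def tri(*rs):
    A=sum(np.eye(3)-np.outer(r,r) for e,r in rs);b=sum((np.eye(3)-np.outer(r,r))@e for e,r in rs);return np.linalg.solve(A,b)
def proj(d,p):
    c=R.from_quat(d["rotation"]).inv().apply(np.asarray(p)-d["eye"]);return d["cx"]+d["fx"]*c[0]/-c[2],d["cy"]-d["fy"]*c[1]/-c[2]
def blobs(d,lo,hi,mn=20):
    m=cv2.inRange(cv2.cvtColor(d["pixels"],cv2.COLOR_RGB2HSV),lo,hi)
    n,_,s,c=cv2.connectedComponentsWithStats(m);return [(c[i].round(1),s[i]) for i in range(1,n) if s[i][4]>=mn],m
E
python3 - <<'E'
import pickle;from h import *
D=pickle.load(open("d0.pkl","rb"));O={}
for n in D:
    print(n,"orange",blobs(D[n],(5,170,120),(14,255,255))[0]);print(n,"yellow",blobs(D[n],(18,150,100),(32,255,255))[0])
s,t=D["side"]["pixels"],D["top"]["pixels"]
f=lambda p,x,y:cv2.resize(p[y:y+100,x:x+130],(390,300),interpolation=cv2.INTER_CUBIC)
im=np.vstack([np.hstack([f(s,280,190),f(t,330,170)]),np.hstack([f(s,210,130),f(t,160,120)])])
cv2.imwrite("pics/crop1.png",im[...,::-1])
E
```

```text
side orange [(array([300. , 171.2]), array([290, 170,  20,   6,  25], dtype=int32)), (array([342.2, 212.5]), array([337, 201,  12,  23, 173], dtype=int32)), (array([303.3, 245.3]), array([300, 239,   7,  14,  76], dtype=int32))]
side yellow [(array([262., 159.]), array([254, 154,  17,  10,  63], dtype=int32)), (array([305.2, 168.4]), array([288, 163,  30,  11,  80], dtype=int32)), (array([265.3, 191.7]), array([256, 188,  20,   6,  39], dtype=int32))]
top orange []
top yellow [(array([218.5, 111.3]), array([200,  94,  38,  36, 916], dtype=int32)), (array([208.9, 166.1]), array([202, 158,  18,  19, 102], dtype=int32)), (array([198.8, 170.4]), array([196, 164,   9,  13,  24], dtype=int32))]
```

View pics/crop1.png

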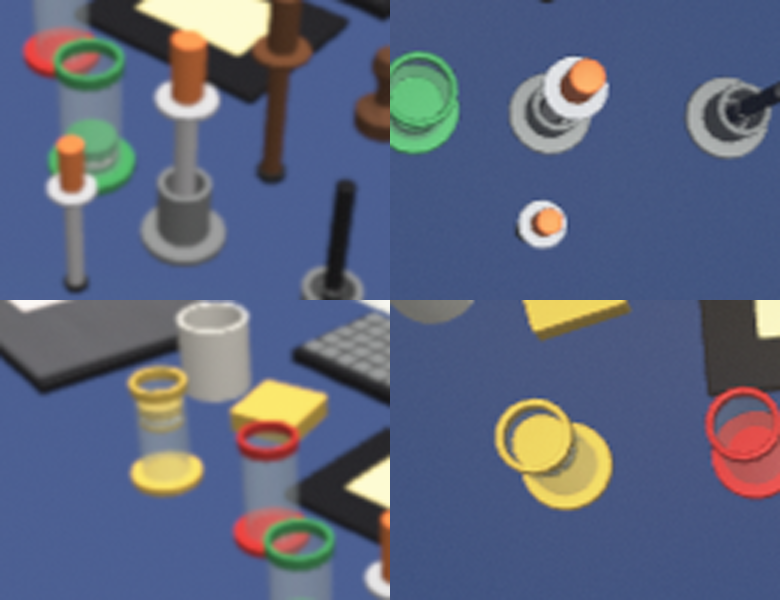

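The crop confirms it: the large orange rod stands in the grey stand, and the small one stands free. The yellow tube's collar is at about top (208,166), with its tokens high in the tube.

```bash
python3 - <<'E'
import pickle;from h import *
D=pickle.load(open("d0.pkl","rb"));S,T=D["side"],D["top"]
def mask(d,lo,hi,box):
    x,y,w,h=box;m=cv2.inRange(cv2.cvtColor(d["pixels"],cv2.COLOR_RGB2HSV),lo,hi);k=np.zeros_like(m);k[y:y+h,x:x+w]=m[y:y+h,x:x+w];return k
def pts(m): return np.argwhere(m>0)[:,::-1].astype(np.float32)
# handle
mt=mask(T,(4,110,110),(15,255,255),(380,180,30,30));ms=mask(S,(4,110,90),(15,255,255),(330,195,26,35))
ct,cs=pts(mt).mean(0),pts(ms).mean(0);print("handle",ct,cs,len(pts(mt)),len(pts(ms)))
p=tri(ray(T,*ct),ray(S,*cs));print("handle tri",p,"top->z.158",onz(T,*ct,.165),"side z.158",onz(S,*cs,.158))
# flange white, top view
w=mask(T,(0,0,170),(180,60,255),(375,180,35,35))
e=cv2.minEnclosingCircle(pts(w|mt));print("flange",e,onz(T,*e[0],.132))
# stand ring base grey: enclosing in top
# yellow
y=mask(T,(15,90,80),(35,255,255),(190,148,50,45))
c,_=cv2.findContours(y,cv2.RETR_EXTERNAL,cv2.CHAIN_APPROX_NONE);c=max(c,key=len)[:,0]
exp=lambda z,r,q:None
# collar: contour points nearest upper-left; base: lower-right; circle fits
def circ(P):
    A=np.c_[2*P,np.ones(len(P))];s=np.linalg.lstsq(A,(P**2).sum(1),rcond=None)[0];return s[:2],np.sqrt(s[2]+s[0]**2+s[1]**2)
k=c@np.array([1,.9]);mid=(np.percentile(k,0)+k.max())/2
for nm,P,zs in(("collar",c[k<mid-4],(.106,.11)),("base",c[k>mid+4],(.004,.008))):
    q,r=circ(P.astype(float));print(nm,len(P),q,r,"resid",np.abs(np.hypot(*(P-q).T)-r).max(),[onz(T,*q,z).round(4) for z in zs])
ys=mask(S,(15,90,80),(35,255,255),(250,148,32,48));
for r0,r1 in((148,164),(180,196)):
    P=pts(ys);P=P[(P[:,1]>=r0)&(P[:,1]<r1)];print("side",P.min(0),P.max(0))
E
```

```text
handle [395.0862  195.31035] [342.33594 211.23438] 116 256
handle tri [ 0.45810252 -0.16640202  0.16281691] top->z.158 [ 0.45935399 -0.16723891  0.165     ] side z.158 [ 0.46083785 -0.1611633   0.158     ]
flange ((387.2659606933594, 202.73403930664062), 16.65469741821289) [ 0.44928646 -0.15673634  0.132     ]
collar 45 [207.56751199 165.10435403] 12.348985907421323 resid 0.685632177278956 [array([0.5269, 0.2219, 0.106 ]), array([0.5259, 0.2208, 0.11  ])]
base 46 [218.50531554 174.70547723] 14.45494154253226 resid 0.555715223532868 [array([0.528 , 0.2226, 0.004 ]), array([0.5272, 0.2216, 0.008 ])]
side [253. 153.] [272. 163.]
side [254. 182.] [276. 194.]
```

Emit:
{"api": "carry_out", "payload": {
  "steps": [
    [[2, -4, 0.5], 0, 0],
    [[2, -4, 0.5], 0, 0],
    [[2, -4, 0.5], 0, 0],
    [[2, -4, 0.5], 0, 0],
    [[2, -4, 0.5], 0, 0],
    [[2, -4, 0.5], 0, 0],
    [[2, -4, 0.5], 0, 0],
    [[2, -4, 0.5], 0, 0],
    [[2, -4, 0], 0, 0],
    [[2, -4, 0], 0, 0]
  ],
  "squeeze": 40
}}

```text
time: 1.1
position: [0.4533, 0.1595, 0.2811]
tool_rot: [0.835, 0.55, -0.003, -0.0]
ft_force: [1.2, 0.9, 0.4]
grip_width: 0.0869
```

Emit:
{"api": "carry_out", "payload": {
  "steps": [
    [[0, -4, 0], 3, 0],
    [[0, -4, 0], 3, 0],
    [[0, -4, 0], 3, 0],
    [[0, -4, 0], 3, 0],
    [[0, -4, 0], 3, 0],
    [[0, -4, 0], 3, 0],
    [[0, -4, 0], 3, 0],
    [[0, -2, 0], 3, 0],
    [[0, 0, 0], 0, 0],
    [[0, 0, 0], 0, 0]
  ]
}}

```text
time: 2.1
position: [0.4535, -0.1583, 0.2791]
tool_rot: [0.7, 0.714, -0.002, 0.0]
ft_force: [0.3, 0.3, -0.5]
grip_width: 0.087
```

```bash
cat >> h.py <<'E'
def wray(d,u,v):
    x,y=u-d["cx"],v-d["cy"];r=np.hypot(x,y);th=r/d["fx"];c=np.array([np.sin(th)*x/r,-np.sin(th)*y/r,-np.cos(th)])
    return d["eye"],R.from_quat(d["rotation"]).apply(c)
def wonz(d,u,v,z):
    e,r=wray(d,u,v);return e+r*(z-e[2])/r[2]
E
python3 - <<'E'
from h import *;from rig import cams,robot
import pickle
d=cams.camera("wrist");pickle.dump(d,open("w1.pkl","wb"))
b,m=blobs(d,(4,110,90),(15,255,255),60);print(d["eye"],robot.get_obs()["position"]);
for c,s in b: print(c,s,wonz(d,*c,.183).round(4),wonz(d,*c,.158).round(4))
cv2.imwrite("pics/w1.png",d["pixels"][...,::-1])
E
```

```text
[ 0.37907304 -0.16015097  0.42039095] [ 0.45355959 -0.15808327  0.2791439 ]
[333.6 100.1] [325  91  19  18  61] [ 0.3689 -0.1496  0.183 ] [ 0.3678 -0.1485  0.158 ]
[313.1 197.5] [298 185  29  39 387] [ 0.4456 -0.1638  0.183 ] [ 0.4526 -0.1642  0.158 ]
[305.9 305.8] [286 296  38  21 497] [ 0.5497 -0.1691  0.183 ] [ 0.5677 -0.1701  0.158 ]
[633.8 332.4] [625 315  15  32 187] [0.6894 0.4229 0.183 ] [0.7221 0.4843 0.158 ]
```

View pics/w1.png

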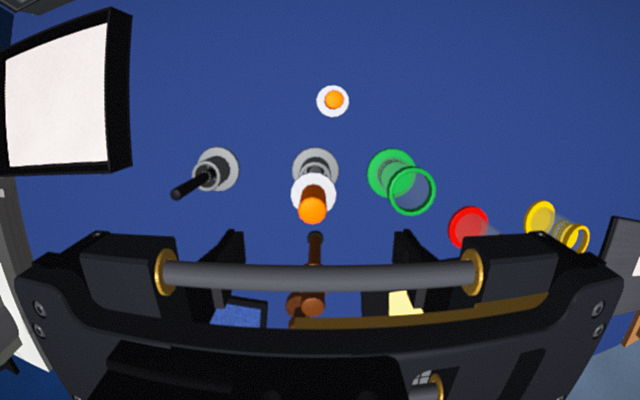

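Wrist view: the rod's handle top is at about (313,211) with white flange (314,192) between the jaws. The brown rod is beyond it, clear of the fingers. Jaws open along y.

```bash
python3 - <<'E'
from h import *;import pickle
d=pickle.load(open("w1.pkl","rb"));D=pickle.load(open("d0.pkl","rb"))
m=cv2.inRange(cv2.cvtColor(d["pixels"],cv2.COLOR_RGB2HSV),(4,110,200),(18,255,255));P=np.argwhere(m[180:230,295:332]>0)[:,::-1]+[295,180]
print(len(P),P.min(0),P.max(0));c,r=cv2.minEnclosingCircle(P.astype(np.float32));print(c,r,wonz(d,*c,.183))
w=cv2.inRange(cv2.cvtColor(d["pixels"],cv2.COLOR_RGB2HSV),(0,0,190),(180,70,255));Q=np.argwhere(w[170:215,285:345]>0)[:,::-1]+[285,170]
c,r=cv2.minEnclosingCircle(Q.astype(np.float32));print("flange",c,r,wonz(d,*c,.133))
for p in((.459,-.165,.183),(.459,-.165,.133),(.456,-.162,.183)):print(p,[np.round(proj(D[n],p),1) for n in D])
print("tube",[np.round(proj(D[n],(.5265,.2212,.11)),1) for n in D],[np.round(proj(D[n],(.5275,.222,.008)),1) for n in D])
E
```

```text
349 [298 197] [326 223]
(311.90264892578125, 209.7256622314453) 14.11611557006836 [ 0.45580594 -0.16459929  0.183     ]
flange (312.93841552734375, 194.3826904296875) 22.589204788208008 [ 0.45645963 -0.1647499   0.133     ]
(0.459, -0.165, 0.183) [array([343.4, 202.4]), array([395.5, 193.9])]
(0.459, -0.165, 0.133) [array([342.7, 222.1]), array([391.4, 198. ])]
(0.456, -0.162, 0.183) [array([341.2, 202.3]), array([393.9, 195.4])]
tube [array([262.2, 156.6]), array([207.4, 164.8])] [array([265.4, 186.7]), array([218.3, 174.6])]
```

Emit:
{"api": "carry_out", "payload": {
  "steps": [
    [[0.4, -0.7, 0], 0, 0],
    [[0, 0, -2.5], 0, 0],
    [[0, 0, -2.5], 0, 0],
    [[0, 0, -2.5], 0, 0],
    [[0, 0, 0], 0, 0],
    [[0, 0, 0], 0, 0]
  ]
}}

```text
time: 2.75
position: [0.4606, -0.1607, 0.2038]
tool_rot: [0.697, 0.717, -0.001, 0.002]
ft_force: [-0.3, -1.4, -0.2]
grip_width: 0.0872
```

Emit:
{"api": "carry_out", "payload": {
  "steps": [
    [[-0.3, -0.4, -1.5], 0, 0],
    [[0, 0, -1.5], 0, 0],
    [[0, 0, -1.3], 0, 0],
    [[0, 0, 0], 0, 0],
    [[0, 0, 0], 0, 0]
  ]
}}

```text
time: 3.25
position: [0.4628, -0.1655, 0.1664]
tool_rot: [0.695, 0.719, 0.0, 0.009]
ft_force: [-0.7, -1.1, 0.2]
grip_width: 0.0872
```

Emit:
{"api": "carry_out", "payload": {
  "steps": [
    [[-0.5, 0, -0.4], 0, 0],
    [[0, 0, -0.4], 0, 0],
    [[0, 0, 0], 0, 0],
    [[0, 0, 0], 0, 0]
  ]
}}

```text
time: 3.65
position: [0.4589, -0.1662, 0.1608]
tool_rot: [0.695, 0.719, 0.001, 0.012]
ft_force: [-0.7, -0.5, -0.0]
grip_width: 0.0871
```

```bash
python3 - <<'E'
from rig import robot
from h import R
o=robot.get_obs();print(o["position"],R.from_quat(o["tool_rot"]).as_matrix().round(3),o["q"])
E
```

```text
[ 0.45894042 -0.16616377  0.16076663] [[-0.033  0.999  0.018]
 [ 0.999  0.034 -0.016]
 [-0.016  0.017 -1.   ]] [-0.57471867  0.47022501  1.86881589 -0.00496874  0.7788414  -2.17556117]
```

Emit:
{"api": "carry_out", "payload": {
  "steps": [
    [[0, 0, 0], 0, 1],
    [[0, 0, 0], 0, 1],
    [[0, 0, 0], 0, 1],
    [[0, 0, 0], 0, 1],
    [[0, 0, 0], 0, 1],
    [[0, 0, 0], 0, 1],
    [[0, 0, 0], 0, 1],
    [[0, 0, 0], 0, 1]
  ],
  "squeeze": 45
}}

```text
time: 4.45
position: [0.4592, -0.1664, 0.161]
tool_rot: [0.695, 0.719, 0.001, 0.012]
ft_force: [0.1, 0.2, -0.6]
grip_width: 0.031
```

Emit:
{"api": "carry_out", "payload": {
  "steps": [
    [[0, 0, 0], 0, 1],
    [[0, 0, 0], 0, 1],
    [[0, 0, 0], 0, 1],
    [[0, 0, 0], 0, 1]
  ]
}}

```text
time: 4.85
position: [0.4591, -0.1654, 0.1611]
tool_rot: [0.696, 0.718, 0.001, 0.012]
ft_force: [-0.2, 0.9, 0.7]
grip_width: 0.0233
```

Emit:
{"api": "carry_out", "payload": {
  "steps": [
    [[0, 0, 1], 0, 1],
    [[0, 0, 1.5], 0, 1],
    [[0, 0, 2], 0, 1],
    [[0, 0, 2], 0, 1],
    [[0, 0, 2], 0, 1],
    [[0, 0, 2], 0, 1],
    [[0, 0, 2], 0, 1],
    [[0, 0, 2], 0, 1],
    [[0, 0, 0], 0, 1],
    [[0, 0, 0], 0, 1]
  ]
}}

```text
time: 5.85
position: [0.4567, -0.1663, 0.3147]
tool_rot: [0.695, 0.719, -0.001, 0.013]
ft_force: [-0.8, -0.8, -1.1]
grip_width: 0.0229
```

Emit:
{"api": "carry_out", "payload": {
  "steps": [
    [[0.3, 2, 0], 0, 1],
    [[0.6, 4, 0], 0, 1],
    [[0.6, 4, 0], 0, 1],
    [[0.6, 4, 0], 0, 1],
    [[0.6, 4, 0], 0, 1],
    [[0.6, 4, 0], 0, 1],
    [[0.6, 4, 0], 0, 1],
    [[0.6, 4, 0], 0, 1],
    [[0.6, 4, 0], 0, 1],
    [[0.4, 2, 0], 0, 1]
  ]
}}

```text
time: 6.85
position: [0.5057, 0.2032, 0.3017]
tool_rot: [0.698, 0.716, -0.009, 0.006]
ft_force: [0.2, -0.2, -1.5]
grip_width: 0.0233
```

Emit:
{"api": "carry_out", "payload": {
  "steps": [
    [[0, 0, 0], 0, 1],
    [[0, 0, 0], 0, 1],
    [[0, 0, 0], 0, 1]
  ]
}}

```text
time: 7.15
position: [0.5037, 0.2045, 0.2976]
tool_rot: [0.696, 0.717, -0.012, 0.004]
ft_force: [0.5, 0.2, -0.1]
grip_width: 0.0232
```

```bash
python3 - <<'E'
from rig import robot,cams
from h import *
import pickle
D={n:cams.camera(n) for n in("side","top","wrist")};pickle.dump(D,open("d2.pkl","wb"))
o=robot.get_obs();print(o["position"],R.from_quat(o["tool_rot"]).as_matrix().round(3))
s=cv2.resize(D["side"]["pixels"][60:220,190:350],(400,400),interpolation=cv2.INTER_CUBIC)
w=cv2.resize(D["wrist"]["pixels"][60:300,200:440],(400,400),interpolation=cv2.INTER_CUBIC)
cv2.imwrite("pics/c2.png",np.hstack([s,w])[...,::-1])
E
```

```text
[0.50415222 0.20423668 0.29826593] [[-0.029  1.    -0.01 ]
 [ 0.999  0.028 -0.023]
 [-0.023 -0.011 -1.   ]]
```

View pics/c2.png

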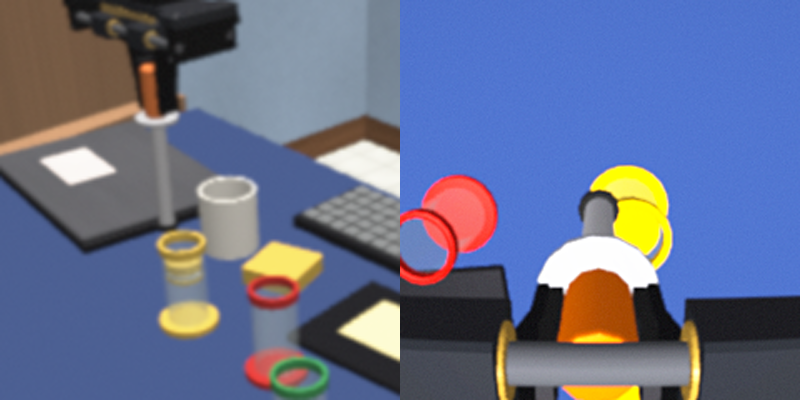

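The rod is held near upright. The foot is at side (256,149) and wrist (319,182), up and to the left of the tube mouth. I'll triangulate the offset.

```bash
python3 - <<'E'
from h import *;import pickle
D=pickle.load(open("d2.pkl","rb"));S,W=D["side"],D["wrist"]
g=W["pixels"].max(2)
m=(g<75).astype(np.uint8)*255;k=np.zeros_like(m);k[165:200,302:335]=m[165:200,302:335];P=np.argwhere(k>0)[:,::-1];print(len(P),P.min(0),P.max(0))
c,r=cv2.minEnclosingCircle(P.astype(np.float32));print("foot wrist",c,r)
fw=(c[0],c[1]);print("foot",tri(ray(S,256.4,149),wray(W,*fw)),wonz(W,*fw,.145),onz(S,256.4,149,.142))
# collar in wrist: yellow contour lower right
h=cv2.inRange(cv2.cvtColor(W["pixels"],cv2.COLOR_RGB2HSV),(18,120,90),(35,255,255))
h[:, :316]=0;h[:150]=0;h[230:]=0;h[:,370:]=0
cs,_=cv2.findContours(h,cv2.RETR_EXTERNAL,cv2.CHAIN_APPROX_NONE);c=max(cs,key=len)[:,0].astype(float)
hi=c[c[:,1]<176];A=np.c_[2*hi,np.ones(len(hi))];s=np.linalg.lstsq(A,(hi**2).sum(1),rcond=None)[0]
print("base",s[:2],np.sqrt(s[2]+s[:2]@s[:2]),wonz(W,*s[:2],.008))
# predictions
def wproj(d,p):
    q=R.from_quat(d["rotation"]).inv().apply(np.asarray(p)-d["eye"]);th=np.arccos(-q[2]/np.linalg.norm(q));n=np.hypot(q[0],q[1]);return d["cx"]+d["fx"]*th*q[0]/n,d["cy"]-d["fx"]*th*q[1]/n
print("pred collar right edge pts",[np.round(wproj(W,(.5265+.027*np.cos(a),.2212+.027*np.sin(a),.11)),1) for a in (0,np.pi/2,np.pi)],"base",np.round(wproj(W,(.527,.2215,.008)),1),"foot pred",np.round(wproj(W,(.5025,.2007,.145)),1))
E
```

```text
105 [308 175] [330 190]
foot wrist (318.9063720703125, 184.73321533203125) 11.38519287109375
foot [0.49655834 0.20008266 0.15203765] [0.49763527 0.20022124 0.145     ] [0.50766816 0.21697408 0.142     ]
base [336.72110467 178.31405848] 19.604850539307265 [0.51856412 0.22329807 0.008     ]
pred collar right edge pts [array([336.6, 226.5]), array([361.9, 204.5]), array([338.8, 179.9])] base [335.2 184.1] foot pred [319.3 189.6]
```

Emit:
{"api": "carry_out", "payload": {
  "steps": [
    [[1.4, 1.1, 0.2], 0, 1],
    [[1.4, 1.1, 0.2], 0, 1],
    [[0, 0, 0], 0, 1],
    [[0, 0, 0], 0, 1],
    [[0, 0, 0], 0, 1]
  ]
}}

```text
time: 7.8
position: [0.5319, 0.2216, 0.3029]
tool_rot: [0.699, 0.715, -0.013, 0.004]
ft_force: [0.2, -0.1, -1.4]
grip_width: 0.0231
```

```bash
python3 - <<'E'
from rig import robot,cams
from h import *
import pickle
D={n:cams.camera(n) for n in("side","wrist")};pickle.dump(D,open("d3.pkl","wb"))
o=robot.get_obs();print(o["position"],R.from_quat(o["tool_rot"]).as_matrix().round(3))
s=cv2.resize(D["side"]["pixels"][110:210,215:315],(400,400),interpolation=cv2.INTER_CUBIC)
w=cv2.resize(D["wrist"]["pixels"][130:250,260:380],(400,400),interpolation=cv2.INTER_CUBIC)
cv2.imwrite("pics/c3.png",np.hstack([s,w])[...,::-1])
E
```

```text
[0.53167773 0.22165694 0.30280742] [[-0.022  1.    -0.012]
 [ 0.999  0.022 -0.024]
 [-0.024 -0.012 -1.   ]]
```

View pics/c3.png

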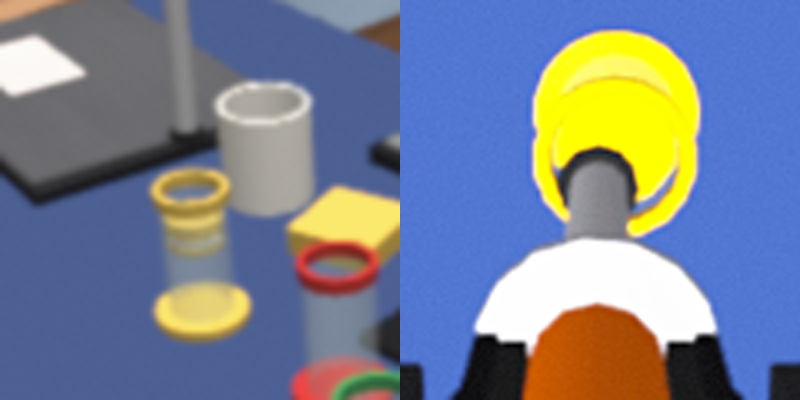

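```bash
python3 - <<'E'
from h import *;import pickle
D=pickle.load(open("d3.pkl","rb"));S,W=D["side"],D["wrist"]
print("wrist",wonz(W,319,186.1,.150),"side",onz(S,261,142.8,.150),tri(ray(S,261,142.8),wray(W,319,186.1)))
print("side collar centre",onz(S,215+190/4,110+190/4,.110),"pred foot",np.array([.5317-.0018,.2217-.0037]))
print(np.array(proj(S,(.5268,.2217,.150))))
E
```

```text
wrist [0.52657339 0.21744578 0.15      ] side [0.53010596 0.22576001 0.15      ] [0.52523843 0.21765005 0.15466616]
side collar centre [0.52387698 0.21600991 0.11      ] pred foot [0.5299 0.218 ]
[260.86774561 143.6456206 ]
```

Emit:
{"api": "carry_out", "payload": {
  "steps": [
    [[0.1, 0.5, -0.5], 0, 1],
    [[0, 0, -1], 0, 1],
    [[0, 0, -1], 0, 1],
    [[0, 0, -1], 0, 1],
    [[0, 0, -0.5], 0, 1],
    [[0, 0, 0], 0, 1],
    [[0, 0, 0], 0, 1]
  ]
}}

```text
time: 8.6
position: [0.5306, 0.2265, 0.2577]
tool_rot: [0.699, 0.715, -0.015, 0.003]
ft_force: [-0.5, -0.1, -1.0]
grip_width: 0.023
```

```bash
python3 - <<'E'
from rig import robot,cams
from h import *
D={n:cams.camera(n) for n in("side","wrist")}
o=robot.get_obs();print(o["position"],o["ft_force"],R.from_quat(o["tool_rot"]).as_matrix().round(3))
s=cv2.resize(D["side"]["pixels"][110:210,215:315],(400,400),interpolation=cv2.INTER_CUBIC)
w=cv2.resize(D["wrist"]["pixels"][130:250,260:380],(400,400),interpolation=cv2.INTER_CUBIC)
cv2.imwrite("pics/c4.png",np.hstack([s,w])[...,::-1])
E
```

```text
[0.53076815 0.2264907  0.25812531] [-0.39690064  0.18549098 -0.51211466] [[-0.022  1.    -0.015]
 [ 0.999  0.022 -0.025]
 [-0.025 -0.016 -1.   ]]
```

View pics/c4.png

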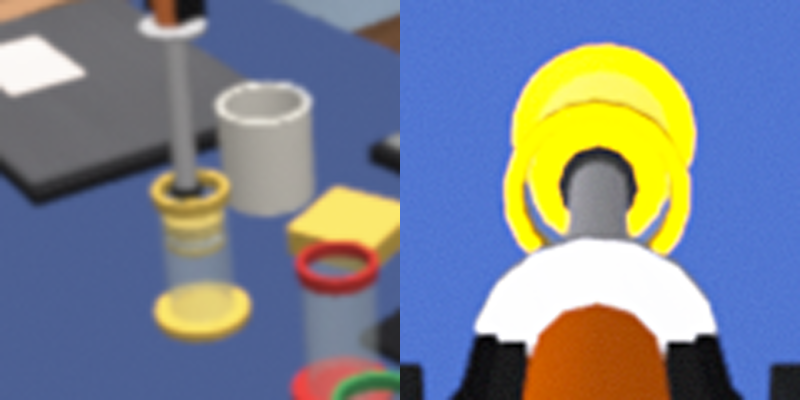

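The foot is just inside the mouth and centred: ring centre is at x≈598 in the crop and the foot is at 598. Now descending onto the tokens.

Emit:
{"api": "carry_out", "payload": {
  "steps": [
    [[0, 0, -0.6], 0, 1],
    [[0, 0, -0.6], 0, 1],
    [[0, 0, -0.6], 0, 1],
    [[0, 0, -0.6], 0, 1],
    [[0, 0, -0.6], 0, 1]
  ],
  "squeeze": 55
}}

```text
time: 9.2
position: [0.5323, 0.2268, 0.2291]
tool_rot: [0.699, 0.715, -0.012, 0.005]
ft_force: [-1.2, -0.3, 3.9]
grip_width: 0.023
```

Emit:
{"api": "carry_out", "payload": {
  "steps": [
    [[-0.1, 0, -0.6], 0, 1],
    [[0, 0, -0.6], 0, 1],
    [[0, 0, -0.6], 0, 1],
    [[0, 0, -0.6], 0, 1]
  ]
}}

```text
time: 9.6
position: [0.5318, 0.2268, 0.2042]
tool_rot: [0.699, 0.715, -0.011, 0.006]
ft_force: [-0.8, 0.1, 4.8]
grip_width: 0.0232
```

Emit:
{"api": "carry_out", "payload": {
  "steps": [
    [[0, 0, -0.5], 0, 1],
    [[0, 0, -0.5], 0, 1],
    [[0, 0, -0.3], 0, 1]
  ]
}}

```text
time: 9.9
position: [0.5318, 0.2268, 0.1895]
tool_rot: [0.699, 0.715, -0.011, 0.006]
ft_force: [-0.6, -0.7, 4.0]
grip_width: 0.0229
```

Emit:
{"api": "carry_out", "payload": {
  "steps": [
    [[0, 0, -0.1], 0, 1],
    [[0, 0, -0.1], 0, 1]
  ]
}}

```text
time: 10.1
position: [0.532, 0.2268, 0.187]
tool_rot: [0.699, 0.715, -0.011, 0.006]
ft_force: [-1.6, -0.8, 12.1]
grip_width: 0.023
```

Emit:
{"api": "carry_out", "payload": {
  "steps": [
    [[0, 0, -0.05], 0, 1]
  ]
}}

```text
time: 10.2
position: [0.5321, 0.2268, 0.1871]
tool_rot: [0.699, 0.715, -0.011, 0.006]
ft_force: [-2.1, -0.7, 7.7]
grip_width: 0.0231
```

Emit:
{"api": "carry_out", "payload": {
  "steps": [
    [[0, 0, -0.1], 0, 1],
    [[0, 0, -0.1], 0, 1]
  ]
}}

```text
time: 10.4
position: [0.5322, 0.2268, 0.187]
tool_rot: [0.699, 0.715, -0.011, 0.006]
ft_force: [-1.6, 0.5, 8.1]
grip_width: 0.0227
```

Emit:
{"api": "carry_out", "payload": {
  "steps": [
    [[0, 0, -0.15], 0, 1],
    [[0, 0, -0.15], 0, 1],
    [[0, 0, -0.15], 0, 1]
  ]
}}

```text
time: 10.7
position: [0.5322, 0.2269, 0.187]
tool_rot: [0.699, 0.715, -0.011, 0.006]
ft_force: [-2.1, -1.1, 10.5]
grip_width: 0.0231
```

Emit:
{"api": "carry_out", "payload": {
  "steps": [
    [[0, 0, -0.18], 0, 1],
    [[0, 0, -0.18], 0, 1],
    [[0, 0, -0.18], 0, 1]
  ]
}}

```text
time: 11.0
position: [0.5321, 0.2269, 0.187]
tool_rot: [0.699, 0.715, -0.01, 0.007]
ft_force: [-3.9, -0.1, 12.4]
grip_width: 0.0228
```

Emit:
{"api": "carry_out", "payload": {
  "steps": [
    [[0, 0, 0], 0, 1],
    [[0, 0, 0], 0, 1],
    [[0, 0, 0], 0, 0.6],
    [[0, 0, 0], 0, 0.6],
    [[0, 0, 0], 0, 0.6],
    [[0, 0, 0], 0, 0.4],
    [[0, 0, 0], 0, 0.3],
    [[0, 0, 0], 0, 0.2],
    [[0, 0, 0], 0, 0.2],
    [[0, 0, 0], 0, 0.2]
  ]
}}

```text
time: 12.0
position: [0.5314, 0.2269, 0.1851]
tool_rot: [0.699, 0.715, -0.011, 0.006]
ft_force: [1.0, 0.1, -0.6]
grip_width: 0.0654
```

Emit:
{"api": "carry_out", "payload": {
  "steps": [
    [[0, 0, 0.5], 0, 0.2],
    [[0, 0, 1.5], 0, 0.2],
    [[0, 0, 2], 0, 0.1],
    [[0, 0, 2.5], 0, 0.1],
    [[0, 0, 2.5], 0, 0.1],
    [[0, 0, 2.5], 0, 0],
    [[0, 0, 1], 0, 0],
    [[0, 0, 0], 0, 0],
    [[0, 0, 0], 0, 0],
    [[0, 0, 0], 0, 0]
  ]
}}

```text
time: 13.0
position: [0.5291, 0.2264, 0.3146]
tool_rot: [0.699, 0.715, -0.012, 0.005]
ft_force: [0.1, -0.2, 0.1]
grip_width: 0.0869
```

```bash
python3 - <<'E'
from rig import robot,cams
from h import *
D={n:cams.camera(n) for n in("side","wrist")}
o=robot.get_obs();print(o["time"],o["position"],o["ft_force"],o["joint_velocities"].round(3))
s=cv2.resize(D["side"]["pixels"][90:210,200:320],(400,400),interpolation=cv2.INTER_CUBIC)
w=cv2.resize(D["wrist"]["pixels"][80:320,200:440],(400,400),interpolation=cv2.INTER_CUBIC)
cv2.imwrite("pics/c5.png",np.hstack([s,w])[...,::-1])
E
```

```text
13.1 [0.5289185  0.2263514  0.31426693] [-0.02161026 -0.10444075  0.07412502] [-0.001  0.001 -0.006  0.001  0.002 -0.001]
```

View pics/c5.png

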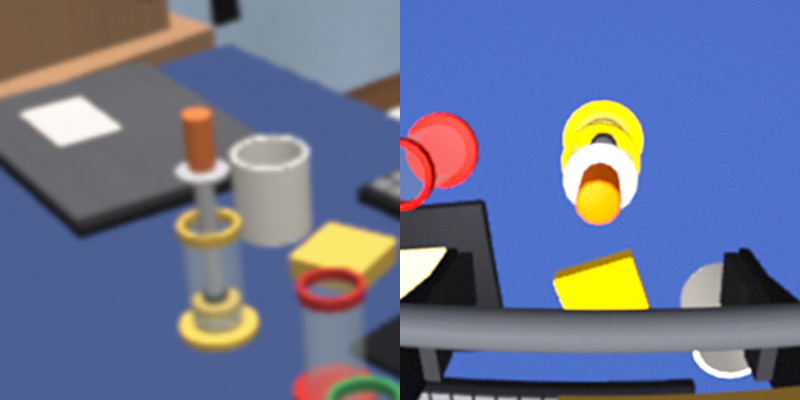

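The tokens are at the tube bottom, the rod stands upright on them, and the gripper is clear, so I'm handing in.

```bash
python3 -c "
from rig import robot
print(robot.hand_in())"
```

```text
the job is handed in; nothing more can be done
None
```

The yellow tokens are pushed to the bottom of their tube, and the pusher rod is standing in the tube on top of them. I handed in at 13.1 s on the robot's clock, inside the 45 s limit; no verdict was reported.

- **Rod:** I took the larger of the two orange-handled rods, the one standing in the grey stand.
- **Pressing home:** The tokens slid at about 4–5 N and stopped with the TCP at 0.187 m. That puts the rod's foot at about 34 mm above the desk, which is fully down. I pressed them to a last reading of 12.4 N and then let go. Force readings while pressing varied between 7.7 and 12.4 N.
- **Last checks:** The final pictures showed the tokens at the bottom and the rod upright on them. The gripper was well clear above and the force read about 0 N.
- **Disagreements:** Camera position estimates differed by a few millimetres, up to about 1 cm from the side view alone. The tool was tilted about 1.5°. Both stayed within the clearance around the foot.

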